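# Clear the glued rail and clamp the joint in the lever press

### The job

A glued frame joint lies in the green bench press: first clear the two leftovers off its rail, putting the reddish round dowel in the blue bin and the dark wedge in the orange bin. Then flip the yellow safety catch well over to the outside, take the red grip bar of the press lever and pull it toward you and down all the way to its stop. Finish while still holding the lever down there with the gripper (it springs back if let go), and leave the hammer, router plane and glue bottle where they are.

Things in the scene. Friction and masses are not known exactly. Their poses are not given: they have to be found in the camera images.
- press: green bench-top lever press, fixed (place and yaw vary). Origin: on the bench under its middle, x pointing away from the robot at yaw 0, z up. Base 200 (x -90 to 110) x 240 x 20 mm; two cheeks at y = +-80, up to z = 115; a bridge between them, up to z = 103; the catch's bracket at y = -103, up to z = 143.
- rail_top (a point): point on the flat top of the pale wooden rail clamped in the press, 50 mm over the bench, at press x = 5, y = 230 mm; axes as the press's. The rail is 70 mm wide (press x) and sticks out of the press's left side to press y = 340 mm. The two leftovers lie on it, within 60 mm either way of this point along y.
- lever_angle (a joint): angle of the press lever (rad): 0 = standing upright (rest, where its spring returns it), growing as the grip bar comes toward the robot (press -x) and down; hard stop at 1.1. The spring pulls back with about 4 N at the bar at the start and about 10 N at the stop. While the catch is closed (below about 0.3) it blocks the lever.
- lever_hinge (a point): middle of the lever's hinge axis, which runs along the press's y at press x = 50, z = 100 mm; axes as the press's.
- lever: the press lever: two steel arms at press y = +-62 mm with a red round grip bar between their ends. Origin on the hinge axis (same point as lever_hinge); its z axis runs from there to the bar, turning with the lever.
- lever_grip (a point): middle of the red grip bar, 150 mm from the hinge: 250 mm over the bench upright, about 168 mm at the stop. The bar is 20 mm thick, lies along this point's y axis (the press's y) and is free over 110 mm between the arms. It can be pinched from above across its thickness and turns in the fingers.
- catch (a joint): angle of the yellow safety catch (rad): 0 = closed, its thumb tab upright and its blocking finger lying in front of the lever's right arm; grows as the tab is tipped outward (press -y) and the finger lifts; stop at 1.4. It starts between 0 and 0.15 and stays where it is left (light friction, about 1.5 N at the tab's end).
- catch_hinge (a point): point of the catch's hinge axis below the tab; the axis runs along the press's x, 150 mm over the bench, at press y = -105, x = -50 mm; axes as the press's.
- catch_tab (a point): middle of the top end of the yellow thumb tab, 70 mm from the hinge (220 mm over the bench when closed). The tab is 30 mm wide along the press's x and 12 mm thick, and can be pushed by closed fingers from its inner (+y) side; the blocking finger is 84 mm away along press +x.
- dowel_center (a point): centre of the reddish round cherry dowel, 16 mm diameter, 60 mm long, lying on the rail; its x axis is the dowel's axis.
- wedge: very dark walnut wedge lying on the rail: 60 mm long (x), 24 mm wide (y), about 8 mm thick at its thin end (-x) and 16 mm at the thick end. Origin: centre of its underside.
- dowel_bin: blue open bin for dowels, 120 x 120 x 50 mm, walls 4 mm, floor 4 mm, fixed. Origin: centre of its underside.
- wedge_bin: orange open bin for wedges, 120 x 120 x 50 mm, walls 4 mm, floor 4 mm, fixed. Origin: centre of its underside.
- hammer: hammer, 240 mm long, lying on the bench across the robot's front; leave it alone. Origin: under it, x along the handle towards the head.
- router_plane: small black hand router plane, 60 x 90 mm, 82 mm high, with two wooden knobs; leave it alone. Origin: centre of its underside.
- glue_bottle: white bottle with orange cap, 56 mm diameter, 150 mm high; leave it alone. Origin: centre of its underside.
- dowel: the same dowel; its origin lies on its surface and rolls with it, so use dowel_center.

How it is judged:
On the way, in this order (a step that is already met when the one before it is completed fails the run):
1. the dowel lies in the blue bin and the wedge in the orange bin, both let go, the catch still closed (x of dowel_center in the frame of dowel_bin between -0.058 and 0.058 m and y of dowel_center in the frame of dowel_bin between -0.058 and 0.058 m and z of dowel_center in the frame of dowel_bin between -0.005 and 0.045 m and x of wedge in the frame of wedge_bin between -0.058 and 0.058 m and y of wedge in the frame of wedge_bin between -0.058 and 0.058 m and z of wedge in the frame of wedge_bin between -0.005 and 0.045 m and value of joint catch below 0.6 rad and contact force between the fingers and dowel below 0.1 N and contact force between the fingers and wedge below 0.1 N), for 0.2 s.
2. the safety catch is flipped open while the lever still stands up (value of joint catch above 0.9 rad and value of joint lever_angle below 0.12 rad), for 0.1 s.
3. the lever is pulled down to its stop (value of joint lever_angle above 0.98 rad), for 0.2 s.
At the end, for the whole second after the job is handed in: The dowel is in the blue bin and the wedge in the orange bin, at rest; the catch is open (above 0.9 rad); the lever is down (above 0.98 of 1.1 rad) and the fingers are holding its grip bar there with more than 3 N (x of dowel_center in the frame of dowel_bin between -0.058 and 0.058 m and y of dowel_center in the frame of dowel_bin between -0.058 and 0.058 m and z of dowel_center in the frame of dowel_bin between -0.005 and 0.045 m and x of wedge in the frame of wedge_bin between -0.058 and 0.058 m and y of wedge in the frame of wedge_bin between -0.058 and 0.058 m and z of wedge in the frame of wedge_bin between -0.005 and 0.045 m and value of joint catch above 0.9 rad and value of joint lever_angle above 0.98 rad and contact force between the fingers and lever above 3 N and linear speed of each of dowel, wedge below 0.05 m/s); the arm keeps its last pose, push and grip.
It fails at once if the hammer is moved more than 40 mm (distance of hammer from where it was at the start of the episode above 0.04 m).
It fails at once if the router plane is moved more than 40 mm (distance of router_plane from where it was at the start of the episode above 0.04 m).
It fails at once if the glue bottle is moved more than 40 mm (distance of glue_bottle from where it was at the start of the episode above 0.04 m).
It fails at once if the lever is forced past the closed catch (value of joint lever_angle above 0.25 rad and value of joint catch below 0.5 rad).
It also fails if it takes over 72 s, if anything falls off the work surface, if the arm or the gripper's body presses on something with over 40 N, if the wrist force passes 120 N, or if a joint passes its speed limit or range.

### The arm

A 6-joint arm with a two-finger parallel gripper is mounted at the origin on the work surface. World frame = base frame: x ahead of the robot, y to its left, z up, the work surface at z = 0. Lengths are in m, angles in rad, forces in N, time in s.
With the tool pointing down it reaches from about 0.275 to 0.75 m from the base axis. Payload 10.2 kg.
Tool frame: the origin (TCP) lies midway between the tips of the shut fingers; the grasp point (between the pads) lies 19 mm behind it (env.hold_point_z is the distance from the TCP to the grasp point, in m); z points along the fingers, y is the line along which they close (so a half turn about z gives the same grasp; the last joint's range is limited). The gripper opens to 85 mm and grips with 20 to 120 N. Pads are 22 mm wide; open, the fingers measure 114 mm over their backs; the gripper's body (76 mm by 85 mm) begins 54 mm behind the grasp point. The pads swing forward as they close: fully open they stand 13 mm farther back than shut.
Start: joints at [1.074, 0.313, 1.498, -0, 1.331, -0.223], TCP at [0.142, 0.505, 0.231] pointing down, gripper open.
Joint ranges: [-2.94, 2.94], [-0.97, 2.17], [0.19, 2.56], [-1.23, 4.37], [0.02, 3.11], [-2.88, 2.88]. Speed limits (rad/s): [2.39, 2.39, 3.01, 3.14, 3.14, 3.14].

### API

Orientations are given as a unit quaternion [x, y, z, w].
In Python, from bench import env, kinematics, monitor, eyes, job gives the robot as it stands. The module is installed in compiled form; this text tells all that it offers. Calls block until the motion is done:
- env.reach(position, orientation): joint-space move of the TCP to a pose.
- env.movel(position, velocity=0.15, frame=None, guard=None): straight line of the TCP; frame=None keeps the orientation; velocity is the mean speed in m/s. With guard (N) it stops when the force on the tool has changed by that much, and returns True; else False.
- env.set_joints(angles): joint-space move.
- env.release() and env.close_gripper(effort=None): open the fingers fully, or close them until they stop; effort is the grip in N (None keeps the last).
- env.hold(seconds).
- kinematics.ik(position, orientation): joint angles nearest the present ones, or None.
- monitor.sense(): the state.
- eyes.grab_frame(name): name is "scene" or "top" or "wrist"; returns a dict with "frame" (420x560x3 uint8, red, green, blue), "mtx" (3x3 intrinsics, pixels), "view" (4x4, takes a point from world to camera coordinates). Camera axes: x right, y down, z forward; pixel columns grow to the right and rows downward; lengths in m; the calibration is good to about 2 mm. A picture is of the moment at which its call begins. There is no depth.
A pose or a line that the arm cannot do raises env.MotionError and nothing moves.
- job.hand_in(): hands the job in; it is judged then, once.
The state is a dict: "clock": time; "joints": joint angles; "qvel": joint speeds; "joint_efforts": joint torques, N m; "position": TCP position; "ee_rot": TCP orientation; "contact_force": force on the tool from outside, world axes, zero at the start; "ft_torque": the same for the moment, N m; "finger_gap": opening from 0.0 (shut) to 1.0 (fully open); "gripper_force": force on a finger pad.
Only numpy, scipy, OpenCV 4.12 (cv2) and the standard library are available. Lean on these libraries where they do the work, as an engineer would, in place of code of your own. Each camera call takes 0.05 s, during which the arm holds its last target. There are 200 camera calls.

## Working session

There is one attempt and no reset: what is moved stays moved. The work goes in short steps, each a Python script; the robot and the scene stay as the last script left them, time stands still between calls to the robot, and variables do not carry over. Pictures are saved under pics/ and viewed, at most 10 in all, crops included, and the job is handed in when it is done.

```bash
mkdir -p pics; python3 - <<'E'
from bench import env,monitor,eyes
import cv2,numpy as np
for n in ("scene","top","wrist"):
    f=eyes.grab_frame(n); cv2.imwrite(f"pics/{n}0.png",f["frame"][:,:,::-1])
    np.savez(f"pics/{n}0.npz",**f)
    V=f["view"]; print(n,f["mtx"].round(1).tolist(),(-V[:3,:3].T@V[:3,3]).round(3),V[:3,:3].round(2).tolist())
s=monitor.sense(); print(s["clock"],s["position"],s["ee_rot"],env.hold_point_z)
E
```

```text
scene [[469.2, 0.0, 282.7], [0.0, 469.2, 215.3], [0.0, 0.0, 1.0]] [1.428 0.462 0.782] [[-0.45, 0.89, -0.02], [0.48, 0.23, -0.84], [-0.75, -0.39, -0.54]]
top [[407.4, 0.0, 280.6], [0.0, 407.4, 201.0], [0.0, 0.0, 1.0]] [0.359 0.014 1.436] [[0.01, -1.0, -0.01], [-0.99, -0.01, -0.16], [0.16, 0.01, -0.99]]
wrist [[358.7, 0.0, 279.2], [0.0, 358.7, 206.9], [0.0, 0.0, 1.0]] [0.069 0.526 0.375] [[0.27, 0.96, -0.0], [0.92, -0.26, 0.3], [0.28, -0.08, -0.96]]
0.15 [0.14187667 0.5052835  0.23089158] [ 1.36485409e-01  9.90641973e-01 -4.27500744e-04 -1.78365733e-04] 0.0187
```

View pics/top0.png

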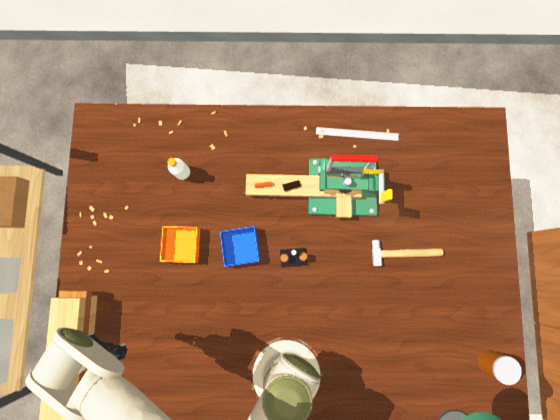

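View pics/scene0.png

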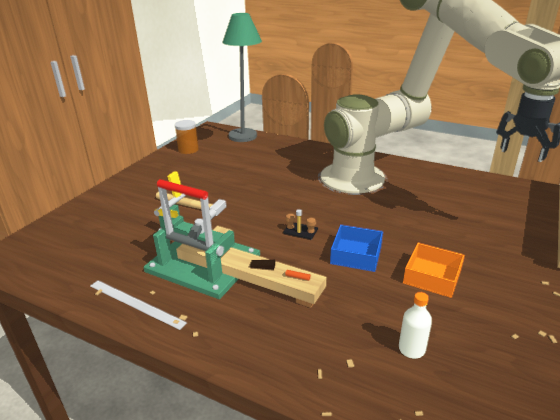

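The top view shows the dowel at (264,185) and the wedge at (291,186) on the rail. The blue bin is at (240,247), the orange bin at (181,244), the red bar at (355,158) and the yellow tab at (387,196). The scene view agrees, and both leftovers are clearly separated.

```bash
cat > vis.py <<'E'
import cv2,numpy as np
def cast(f,px,z):
    V=f["view"]; R,t=V[:3,:3],V[:3,3]; c=-R.T@t
    p=np.atleast_2d(px).astype(float)
    d=np.c_[p,np.ones(len(p))]@np.linalg.inv(f["mtx"]).T@R
    return c+d*((z-c[2])/d[:,2])[:,None]
def proj(f,P):
    q=np.atleast_2d(P)@f["view"][:3,:3].T+f["view"][:3,3]; q=q@f["mtx"].T
    return q[:,:2]/q[:,2:]
HSV={"red":((0,200,90),(4,255,255)),"yellow":((26,190,150),(33,255,255)),"blue":((105,150,60),(125,255,255)),
 "orange":((10,225,170),(24,255,255)),"green":((65,90,40),(95,255,190)),"dowel":((3,170,150),(12,255,255)),
 "rail":((15,60,130),(28,190,255)),"dark":((0,0,0),(180,255,50))}
def blob(f,col,roi):
    x0,y0,x1,y1=roi
    h=cv2.cvtColor(f["frame"],cv2.COLOR_RGB2HSV); m=cv2.inRange(h,*map(np.array,HSV[col]))
    k=np.zeros_like(m); k[y0:y1,x0:x1]=m[y0:y1,x0:x1]
    n,l,s,c=cv2.connectedComponentsWithStats(k)
    if n<2: return None
    i=1+s[1:,4].argmax(); return np.argwhere(l==i)[:,::-1].astype(np.float32)
def rect(f,pts,z):
    P=cast(f,pts,z)[:,:2].astype(np.float32)
    (c,s,a)=cv2.minAreaRect(P*1000); 
    if s[0]<s[1]: s=s[::-1]; a+=90
    return np.round(c,1),np.round(s,1),round((a+90)%180-90,1),len(pts)
E
python3 - <<'E'
from vis import *
f=dict(np.load("pics/top0.npz")); g=dict(np.load("pics/scene0.npz"))
for n,col,roi,z in [("dowel","dowel",(248,176,280,194),.062),("wedge","dark",(278,176,306,196),.06),("blue","blue",(215,220,265,275),.05),
  ("orange","orange",(155,220,205,270),.05),("rail","rail",(235,165,308,205),.05),("bar","red",(320,145,385,170),.25),("tab","yellow",(375,180,400,210),.215),("base","green",(300,150,390,225),.02)]:
    b=blob(f,col,roi); print(n, None if b is None else rect(f,b,z))
    if b is not None: print("   px",b.min(0),b.max(0),b.mean(0).round(1))
for n,col,roi in [("bar","red",(150,170,215,205)),("tab","yellow",(155,165,190,200)),("dowel","dowel",(275,262,320,287)),("wedge","dark",(245,255,280,275))]:
    b=blob(g,col,roi); print("scene",n,None if b is None else (b.min(0),b.max(0),b.mean(0).round(1)))
A=cv2.resize(f["frame"][140:280,150:410],None,fx=3,fy=3,interpolation=cv2.INTER_CUBIC)[:,:800]
cv2.imwrite("pics/c1.png",A[:,:,::-1])
E
```

```text
dowel (array([633.7,  86.4]), array([56., 14.]), -83.5, 66)
   px [255. 182.] [271. 187.] [262.9 184.5]
wedge (array([643.9, -27.1]), array([0., 0.]), 0.0, 1)
   px [296. 182.] [296. 182.] [296. 182.]
blue (array([422.5, 162.6]), array([121.1, 119.7]), -80.8, 1254)
   px [220. 227.] [259. 265.] [239.3 246.3]
orange (array([446.7, 416.6]), array([67.6, 13.6]), 3.3, 50)
   px [163. 228.] [167. 248.] [164.4 238.8]
rail (array([634.8,  41.6]), array([214.3,  77.8]), -89.9, 1172)
   px [245. 174.] [307. 196.] [275.9 185. ]
bar (array([ 679.8, -193.2]), array([134.6,  18.5]), -89.4, 280)
   px [331. 155.] [376. 161.] [354.5 157.7]
tab (array([ 576.4, -297.2]), array([32.1, 31.9]), -82.1, 90)
   px [381. 189.] [391. 200.] [386.6 194.8]
base (array([ 570.9, -268.7]), array([81.5, 60.3]), -89.3, 311)
   px [353. 197.] [376. 214.] [364.5 205.4]
scene bar (array([157., 179.], dtype=float32), array([207., 197.], dtype=float32), array([182. , 188.6], dtype=float32))
scene tab (array([168., 172.], dtype=float32), array([179., 183.], dtype=float32), array([174.2, 177.4], dtype=float32))
scene dowel (array([285., 270.], dtype=float32), array([309., 279.], dtype=float32), array([297.3, 274.6], dtype=float32))
scene wedge (array([251., 260.], dtype=float32), array([274., 268.], dtype=float32), array([264. , 265.5], dtype=float32))
```

View pics/c1.png

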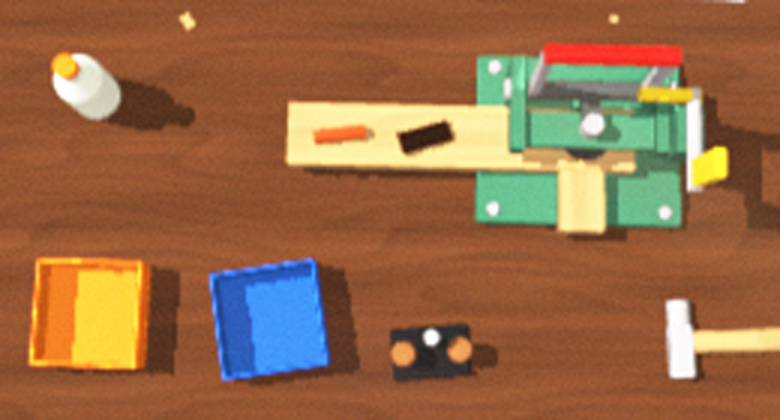

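The enlarged crop shows the rail's left end at x≈287 and the dowel spanning (314–373,133). The wedge is at (400–453,137), thick end undetermined. The base corners are at about (477,57), (681,53), (682,228) and (476,222), and the tab at (710,166). Next I fix the thresholds, then estimate the press pose.

```bash
sed -i 's/"dark":.*/"dark":((0,0,0),(180,255,85))}/; s/"orange":((10,225,170)/"orange":((8,200,120)/' vis.py; python3 - <<'E'
from vis import *
f=dict(np.load("pics/top0.npz")); g=dict(np.load("pics/scene0.npz"))
c=np.array([[477,57],[681,53],[682,228],[476,222]])/3+[150,140]-.33
B=cast(f,c,.02)*1000; print(B[:,:2].round(1).tolist(), B.mean(0).round(1), "expected origin offset x+10")
# rail edges: top & bottom edge line fits
b=blob(f,"rail",(235,165,308,205)); P=cast(f,b,.05)
up=np.array([[x,b[b[:,0]==x][:,1].min()-.5] for x in range(249,306)])
P=cast(f,up,.05); k=np.polyfit(P[:,1],P[:,0],1); print("far edge slope deg",np.degrees(np.arctan(k[0])),"x at y=0",k[1])
lf=np.array([[b[b[:,1]==y][:,0].min()-.5,y] for y in range(178,192)]); P=cast(f,lf,.05); print("left end y",P[:,1].mean(),np.polyfit(P[:,0],P[:,1],1))
for n,col,roi,z in [("wedge","dark",(280,178,306,194),.06),("orange","orange",(155,220,205,270),.05)]:
    b=blob(f,col,roi); print(n, rect(f,b,z))
def tri(p,q):
    Pm=[h["mtx"]@h["view"][:3] for h in (f,g)]
    X=cv2.triangulatePoints(*Pm,np.float64(p).reshape(2,1),np.float64(q).reshape(2,1)); return (X[:3]/X[3]).ravel()
print("bar",tri((354.5,157.7),(182,188.6)))
for P,Q in [((331,156),(207,196)),((376,158.5),(157.5,181))]: print(" end",tri(P,Q))
print("dowel",tri((264,184.5),(297.3,274.6)),"wedge",tri((291.7,185.5),(263,265)))
print("tab",tri((386.6,194.8),(174.2,177.4)))
E
```

```text
[[737.8, -73.0], [745.3, -315.9], [535.4, -312.0], [539.6, -72.2]] [ 639.5 -193.3   20. ] expected origin offset x+10
far edge slope deg 0.8332014465976966 x at y=0 0.6731744977563184
left end y 0.1475988524202594 [0.02617869 0.13097235]
wedge (array([632.4, -11.5]), array([54.5, 19.7]), -73.1, 90)
orange (array([426.4, 365.5]), array([132.3, 125.3]), 88.9, 767)
bar [ 0.68038365 -0.19538974  0.24962855]
 end [ 0.68401731 -0.12360463  0.24928001]
 end [ 0.6805625  -0.26282209  0.25382678]
dowel [0.63487629 0.08305411 0.0550537 ] wedge [ 0.63331618 -0.01264145  0.05053215]
tab [ 0.57848321 -0.3023348   0.20627359]
```

```bash
cat > arm.py <<'E'
import numpy as np
from scipy.spatial.transform import Rotation as Ro
from bench import env,kinematics,monitor,eyes
def down(deg):   # closing direction at angle deg in the plane, tool down
    t=np.radians(deg); y=np.array([np.cos(t),np.sin(t),0]); z=np.array([0,0,-1.])
    return Ro.from_matrix(np.c_[np.cross(y,z),y,z]).as_quat()
def best(p,deg):  # half turn that keeps joint 6 most central
    c=[(abs(q[5]),d) for d in (deg,deg+180) if (q:=kinematics.ik(p,down(d))) is not None]
    return down(min(c)[1])
E
python3 - <<'E'
from arm import *; from vis import *
p=[.61,.04,.26]; q=best(p,6); env.reach(p,q)
f=eyes.grab_frame("wrist"); np.savez("pics/w1.npz",**f); cv2.imwrite("pics/w1.png",f["frame"][:,:,::-1])
s=monitor.sense(); print(s["clock"],s["joints"].round(2) if hasattr(s["joints"],"round") else s["joints"],s["position"])
print(proj(f,[[.634,.085,.058],[.632,-.012,.06]]))
for p,d in [((.634,.083,.053),6.5),((.632,-.012,.053),17),((.42,.16,.05),54),((.43,.37,.05),45),((.68,-.193,.26),0),((.546,-.19,.168),0),((.58,-.27,.2),0),((.58,-.27,.2),90)]:
    print(p,[None if (k:=kinematics.ik(p,down(d+e))) is None else np.round(k,2).tolist() for e in (0,180)])
E
```

```text
2.55 [-0.12  0.49  1.16  0.    1.49 -0.23] [0.6098594  0.04088438 0.26006039]
[[309.08655291 133.65553234]
 [294.98204189 229.26378774]]
(0.634, 0.083, 0.053) [[-0.05, 0.74, 1.32, -0.0, 1.09, -0.17], None]
(0.632, -0.012, 0.053) [[-0.2, 0.72, 1.34, -0.0, 1.08, -0.5], [-0.2, 0.72, 1.34, -0.0, 1.08, 2.64]]
(0.42, 0.16, 0.05) [[0.1, 0.4, 1.92, -0.0, 0.82, -0.84], [0.1, 0.4, 1.92, -0.0, 0.82, 2.3]]
(0.43, 0.37, 0.05) [[0.5, 0.6, 1.57, -0.0, 0.97, -0.28], [0.5, 0.6, 1.57, -0.0, 0.97, 2.86]]
(0.68, -0.193, 0.26) [[-0.44, 0.75, 0.75, -0.0, 1.65, -0.44], [-0.44, 0.75, 0.75, -0.0, 1.65, 2.7]]
(0.546, -0.19, 0.168) [[-0.54, 0.48, 1.42, -0.0, 1.24, -0.54], [-0.54, 0.48, 1.42, -0.0, 1.24, 2.6]]
(0.58, -0.27, 0.2) [[-0.62, 0.59, 1.16, -0.0, 1.39, -0.62], [-0.62, 0.59, 1.16, -0.0, 1.39, 2.52]]
(0.58, -0.27, 0.2) [[-0.62, 0.59, 1.16, -0.0, 1.39, -2.19], [-0.62, 0.59, 1.16, -0.0, 1.39, 0.95]]
```

View pics/w1.png

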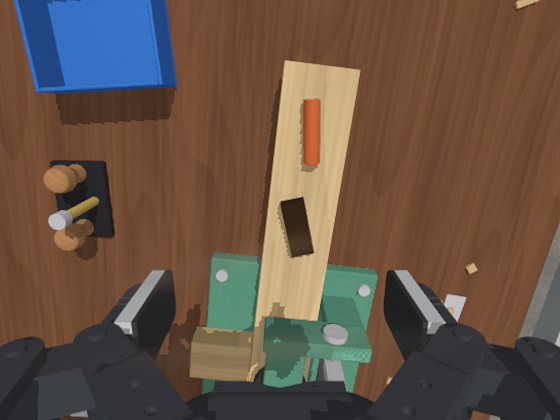

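The wrist view shows the dowel at about (312,131) and the wedge at about (296,227), both matching the predictions within a few mm. I'll refine both by mask, then pick and place the dowel.

```bash
cat > pick.py <<'E'
from arm import *; from vis import *
def pick_place(obj,deg,zg,bin_,bdeg,zb):
    g=best([*obj,.053],deg); b=best([*bin_,.05],bdeg)
    env.reach([*obj,.12],g); env.movel([*obj,zg],velocity=.12)
    env.close_gripper(40); s=monitor.sense(); print("grip",s["finger_gap"],s["gripper_force"])
    env.movel([*obj,.17],velocity=.25); s=monitor.sense(); print("lifted",s["finger_gap"],s["gripper_force"])
    if s["finger_gap"]<.05: print("MISSED"); return
    env.reach([*bin_,.17],b); env.movel([*bin_,zb],velocity=.2); env.release(); env.movel([*bin_,.19],velocity=.3)
    s=monitor.sense(); print("clock",s["clock"])
E
python3 - <<'E'
from pick import *
f=dict(np.load("pics/w1.npz"))
d=rect(f,blob(f,"dowel",(295,90,330,168)),.060); w=rect(f,blob(f,"dark",(274,192,318,262)),.061)
print(d,w)
if abs(d[1][0]-60)<8 and np.hypot(d[0][0]-634,d[0][1]-84)<12:
    pick_place(np.array(d[0])/1000,d[2]+90,.053,(.4225,.163),54,.05)
E
```

```text
(array([636.3,  86.7]), array([60.3, 14.1]), -83.7, 949) (array([633.6,  -9.4]), array([61.5, 23.2]), -72.0, 1265)
grip 0.1680261583633026 39.167418479919434
lifted 0.16596569802267946 39.02166724205017
clock 8.1333
```

```bash
python3 - <<'E'
from pick import *
pick_place(np.array([.6335,-.0105]),18,.0525,(.428,.369),45,.05)
env.reach([.42,.2,.35],best([.42,.2,.35],0))
for n in ("top","scene"):
    f=eyes.grab_frame(n); np.savez(f"pics/{n}2.npz",**f)
    if n=="top": a=f["frame"][140:280,150:410]
    else: a=f["frame"][150:300,140:400]
    a=cv2.resize(a,(780,420 if n=="top" else 450),interpolation=cv2.INTER_CUBIC); cv2.imwrite(f"pics/{n}2.png",a[:,:,::-1])
E
```

```text
grip 0.26815266135246324 39.57542985677719
lifted 0.2656824049860286 39.236951395869255
clock 14.7417
```

View pics/scene2.png

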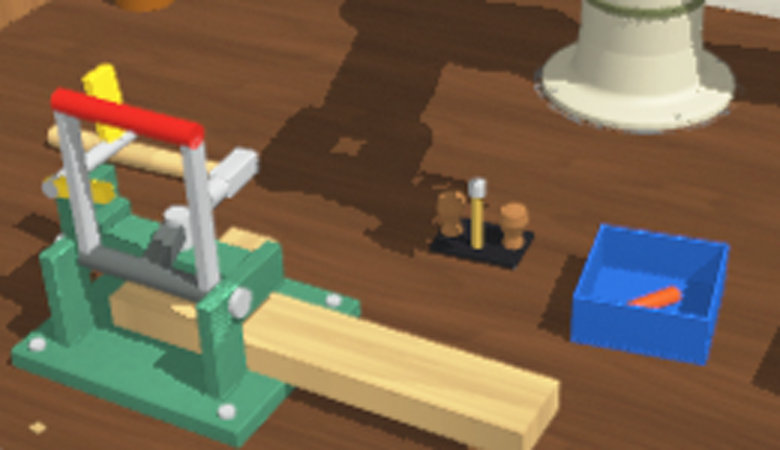

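```bash
python3 - <<'E'
from arm import *; from vis import *
f=dict(np.load("pics/top2.npz")); g=dict(np.load("pics/scene2.npz"))
b=blob(f,"dark",(163,230,197,262)); print("wedge in orange", None if b is None else rect(f,b,.02)); print("orange",rect(f,blob(f,"orange",(155,220,205,270)),.05))
Pm=[h["mtx"]@h["view"][:3] for h in (f,g)]
X=cv2.triangulatePoints(*Pm,np.float64([[347.],[181]]),np.float64([[219.],[206.5]])); print("silver knob",(X[:3]/X[3]).ravel())
p=[.53,-.19,.36]; env.reach(p,best(p,0))
w=eyes.grab_frame("wrist"); np.savez("pics/w3.npz",**w); cv2.imwrite("pics/w3.png",w["frame"][:,:,::-1])
print(proj(w,[[.68,-.195,.25],[.58,-.298,.22],[.58,-.298,.15]]), -w["view"][:3,:3].T@w["view"][:3,3])
E
```

```text
wedge in orange None
orange (array([370.4, 327.5]), array([60.1, 21.3]), -70.9, 60)
silver knob [ 0.61361661 -0.16409619  0.1750955 ]
[[479.81811393 210.71958267]
 [333.53250246 308.42158962]
 [324.19500634 272.33753358]] [ 0.52991021 -0.11366465  0.50456087]
```

View pics/w3.png

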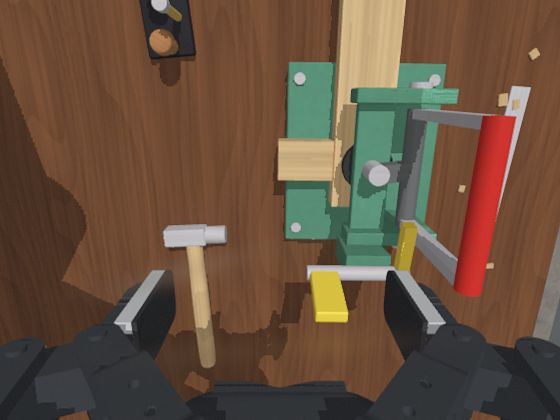

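View pics/top2.png

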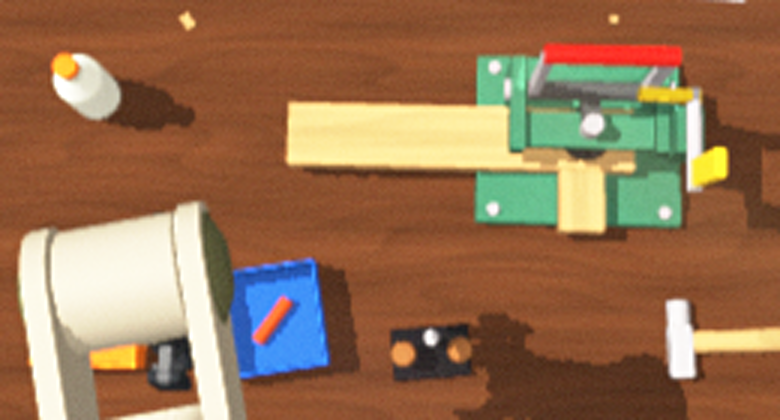

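The wrist view shows the red bar running from (495,118) to (470,293), the yellow tab end at (330,315) and the blocking finger at (405,248), with the rod knob at (377,173). The top view shows the dowel in the blue bin, but the arm hides the orange bin, so I re-check that one now.

```bash
python3 - <<'E'
from arm import *; from vis import *
f=eyes.grab_frame("top"); np.savez("pics/top4.npz",**f); w=dict(np.load("pics/w3.npz")); t=dict(np.load("pics/top0.npz"))
b=blob(f,"dark",(163,230,197,262)); print("wedge in orange", None if b is None else rect(f,b,.015)); print("orange",rect(f,blob(f,"orange",(155,220,205,270)),.05))
b=blob(w,"red",(445,110,520,300)); P=cast(w,b,.25)*1000
for z in (.25,.255): print("bar wrist",rect(w,b,z))
bt=blob(t,"red",(320,145,385,170)); print("bar top",rect(t,bt,.25),rect(t,bt,.255))
y=blob(w,"yellow",(305,265,355,325)); print("tab px",y.min(0),y.max(0),y.mean(0))
for z in (.22,.15): print(z,cast(w,[[331,315],[330,318],[325,272]],z).round(4).tolist())
Pm=[h["mtx"]@h["view"][:3] for h in (t,w)]
X=cv2.triangulatePoints(*Pm,np.float64([[347.3],[181]]),np.float64([[377.],[174]])); print("knob",(X[:3]/X[3]).ravel())
print(monitor.sense()["clock"])
E
```

```text
wedge in orange (array([428.6, 368.2]), array([56., 20.]), -46.2, 88)
orange (array([426.4, 365.4]), array([132.5, 124.9]), 88.6, 1003)
bar wrist (array([ 681. , -195.4]), array([138. ,  22.3]), 89.3, 2258)
bar wrist (array([ 678. , -193.8]), array([135.2,  21.9]), 89.3, 2258)
bar top (array([ 679.8, -193.2]), array([134.6,  18.5]), -89.4, 280) (array([ 678.5, -192.3]), array([134. ,  18.4]), -89.4, 280)Traceback (most recent call last):
  File "<stdin>", line 7, in <module>
AttributeError: 'NoneType' object has no attribute 'min'
```

```bash
python3 - <<'E'
from arm import *; from vis import *
env.close_gripper(30); H=np.array([.580,-.299,.150]); q=best([.58,-.27,.2],0)
env.reach(H+[0,.035,.16],q); env.movel(H+[0,.035,.045],velocity=.15)
for dy,dz in [(-.02,.045),(-.045,.040),(-.060,.032),(-.072,.024)]:
    print(env.movel(H+[0,dy,dz],velocity=.1,guard=25), np.round(monitor.sense()["contact_force"],1))
env.movel(H+[0,-.072,.15],velocity=.2)
p=[.53,-.19,.36]; env.reach(p,q)
w=eyes.grab_frame("wrist"); np.savez("pics/w5.npz",**w); cv2.imwrite("pics/w5.png",w["frame"][:,:,::-1])
print(monitor.sense()["clock"])
E
```

```text
False [0.4 0.6 0.8]
False [0.6 1.2 0.7]
False [ 0.8 -0.1 -0.2]
False [-0.5 -1.8  1.1]
22.9
```

View pics/w5.png

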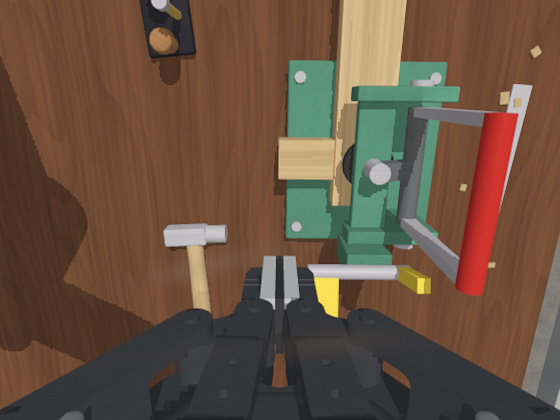

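The catch is tipped over: its blocking finger now stands up at (415,280), clear of the lever arm. The tab's end is hidden by the fingers, so I check the angle in the top view, then take the bar.

```bash
python3 - <<'E'
from arm import *; from vis import *
q=best([.68,-.194,.26],0); env.release()
B=np.array([.680,-.194,.250]); env.reach(B+[0,0,.09],q)
f=eyes.grab_frame("top"); b=blob(f,"yellow",(370,175,420,215))
if b is not None: print("tab",b.min(0),b.max(0),cast(f,[[b[:,0].max(),b[:,1].mean()],[b[:,0].min(),b[:,1].mean()]],.17))
print(env.movel(B-[0,0,env.hold_point_z],velocity=.12,guard=15))
print(monitor.sense()["contact_force"].round(1))
E
```

```text
tab [397. 193.] [400. 201.] [[ 0.57747637 -0.35116125  0.17      ]
 [ 0.57736647 -0.34174289  0.17      ]]
False
[-0.9 -0.1  0.6]
```

```bash
python3 - <<'E'
from arm import *; from vis import *
L=[]
H=np.array([.580,-.299,.150])
for n in("top","scene"):
    f=eyes.grab_frame(n); pr={a:proj(f,[H+[0,-.07*np.sin(a),.07*np.cos(a)]])[0].round(1).tolist() for a in(.8,.95,1.1,1.29,1.4)}
    print(n,proj(f,[H])[0].round(1),pr); x,y=map(int,pr[1.1]); x0,y0=x-50,y-50; print("crop",x0,y0)
    L.append(cv2.resize(f["frame"][y0:y0+100,x0:x0+100],(400,400),interpolation=cv2.INTER_CUBIC))
cv2.imwrite("pics/c6.png",np.hstack(L)[:,:,::-1])
E
```

```text
top [381.8 196.8] {0.8: [402.0, 194.4], 0.95: [403.4, 194.9], 1.1: [404.3, 195.4], 1.29: [404.7, 196.1], 1.4: [404.6, 196.5]}
crop 354 145
scene [178.6 196.5] {0.8: [161.1, 176.8], 0.95: [159.6, 179.0], 1.1: [158.5, 181.5], 1.29: [157.9, 185.1], 1.4: [157.8, 187.4]}
crop 108 131
```

View pics/c6.png

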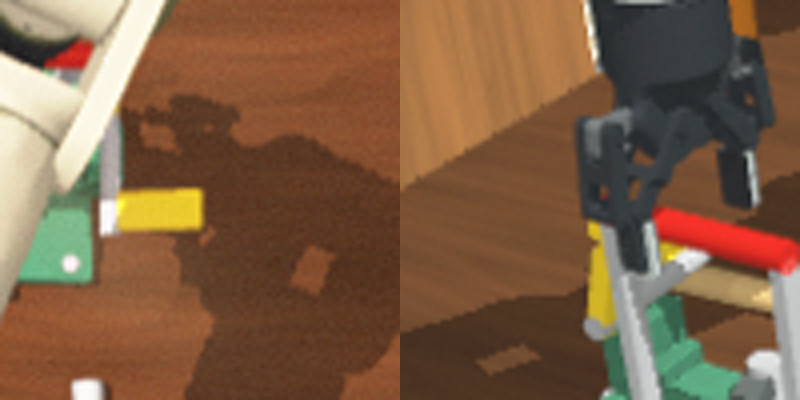

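In the top crop the tab lies flat outward, ending at column 404.7, which puts the catch at roughly 1.1–1.3 rad. In the scene crop the open fingers straddle the middle of the bar. Now I grip it and pull along the arc.

```bash
python3 - <<'E'
from arm import *; from vis import *
env.close_gripper(60); s=monitor.sense(); print("grip",s["finger_gap"],s["gripper_force"],s["contact_force"].round(1),s["clock"])
if s["finger_gap"]>.12:
    h=env.hold_point_z
    for a in np.r_[np.linspace(0,1.09,12)[1:]]:
        r=env.movel([.630+.05-.15*np.sin(a),-.194,.1+.15*np.cos(a)-h],velocity=.09,guard=60)
        s=monitor.sense(); print(round(a,2),r,s["contact_force"].round(1),round(s["finger_gap"],3),s["position"].round(3))
        if r: break
    env.hold(.3); s=monitor.sense(); print(s["contact_force"].round(1),s["gripper_force"],s["clock"])
    f=eyes.grab_frame("scene"); g=eyes.grab_frame("top")
    A=[f["frame"][110:310,130:330],g["frame"][120:270,280:430]]
    cv2.imwrite("pics/end.png",np.hstack([cv2.resize(a,(400,400)) for a in A])[:,:,::-1])
E
```

```text
grip 0.21023188719888003 58.62200081348419 [-4.4 -0.   2.5] 26.175
0.1 False [5.1 0.8 4.1] 0.213 [ 0.666 -0.194  0.232]
0.2 False [8.5 1.5 7.1] 0.211 [ 0.652 -0.194  0.23 ]
0.3 False [9.4 1.5 2.8] 0.21 [ 0.638 -0.194  0.226]
0.4 False [ 5.6  3.5 11. ] 0.211 [ 0.624 -0.194  0.222]
0.5 False [6.9 4.6 8. ] 0.209 [ 0.611 -0.193  0.215]
0.59 False [8.4 4.8 5.2] 0.214 [ 0.598 -0.193  0.207]
0.69 False [10.4  5.7  1.4] 0.209 [ 0.586 -0.193  0.197]
0.79 False [9.5 6.2 4.3] 0.211 [ 0.575 -0.193  0.188]
0.89 False [11.7  5.8  1.8] 0.214 [ 0.565 -0.193  0.176]
0.99 False [11.7  7.3  6.6] 0.213 [ 0.557 -0.193  0.165]
1.09 False [11.9  7.9  5.4] 0.209 [ 0.55  -0.193  0.152]
[10.4  7.8  5.1] 69.47800397872925 29.9583
```

View pics/end.png

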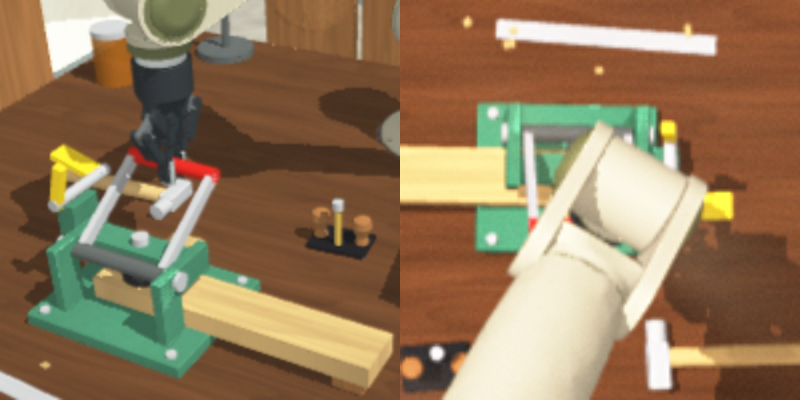

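The lever is down with the bar held and the catch still open; the tool position puts the angle at about 1.07. I'll nudge the bar gently against the stop, check it in the scene view and hand in.

```bash
python3 - <<'E'
from arm import *; from vis import *
a=1.13; print(env.movel([.68-.15*np.sin(a),-.194,.1+.15*np.cos(a)-env.hold_point_z],velocity=.05,guard=15))
env.hold(.4); s=monitor.sense(); P=s["position"]+[0,0,env.hold_point_z]
print(s["contact_force"].round(1),s["gripper_force"],s["clock"],"angle",np.arctan2(.68-P[0],P[2]-.1))
f=eyes.grab_frame("scene"); b=blob(f,"red",(185,175,245,205)); e=b[b[:,0].argmax()]; print("right end px",e)
for a in (.95,1.0,1.05,1.1): print(a,proj(f,[[.68-.15*np.sin(a),-.194+.069,.1+.15*np.cos(a)]]).round(1))
E
```

```text
False
[ 8.5  9.1 11.7] 70.07764935493469 30.725 angle 1.1059748904757236
right end px [240. 197.]
0.95 [[236.6 194.4]]
1.0 [[237.7 195.8]]
1.05 [[238.6 197.2]]
1.1 [[239.5 198.8]]
```

The tool position and the camera both put the lever at about 1.1 rad, at its stop and firmly gripped.

```bash
python3 -c "
from bench import job; print(job.hand_in())"
```

```text
the job is handed in; nothing more can be done
None
```

I handed the job in, with no verdict returned: dowel in the blue bin, wedge in the orange bin, catch flipped open, and the gripper still holding the lever down at its stop (about 1.1 rad).

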